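# Fetch the bottom extruder die from the storage post

## Robot

A 6-joint arm with a two-finger parallel gripper is mounted at the origin on the work surface. World frame = base frame: x ahead of the robot, y to its left, z up, the work surface at z = 0. Lengths are in m, angles in rad, forces in N, time in s.
With the tool pointing down it reaches from about 0.35 to 0.8 m from the base axis. Payload 7.3 kg.
Tool frame: the origin (TCP) lies between the finger pads; the fingertips stand 25 mm ahead of it and the grasp point (between the pads) lies 6 mm ahead of it (r.tip_extent is the distance from the TCP to the fingertips, in m); z points along the fingers, y is the direction in which the jaws open and shut (so a half turn about z gives the same grasp; the last joint's range is limited). The gripper opens to 85 mm and grips with 20 to 120 N. Pads are 22 mm wide; open, the fingers measure 114 mm over their backs; the gripper's body (76 mm by 85 mm) begins 54 mm behind the grasp point. The pads swing forward as they close: fully open they stand 13 mm farther back than shut.
Start: joints at [0.973, 0.342, 1.524, -0, 1.275, -0.146], TCP at [0.229, 0.472, 0.228] pointing down, gripper open.
Joint ranges: [-2.53, 2.53], [-0.77, 2.02], [0.04, 2.7], [-1, 4.14], [0.28, 2.66], [-3.11, 3.11]. Speed limits (rad/s): [2.57, 2.57, 3.14, 3.14, 3.14, 3.14].

## Interface

Orientations are given as a unit quaternion [x, y, z, w].
In Python, from workcell import r, command_gripper, optics gives the robot as it stands. The module is installed in compiled form; this text tells all that it offers. Calls block until the motion is done:
- r.reach(position, orientation): joint-space move of the TCP to a pose.
- r.move_straight(position, orientation=None, speed=0.15, max_force=None): straight line of the TCP; orientation=None keeps the orientation; speed is the mean speed in m/s. With max_force (N) it stops when the force on the tool has changed by that much, and returns True; else False.
- r.movej(angles): joint-space move.
- command_gripper(opening, force=None): finger opening in m; force is the grip in N (None keeps the last); returns when the fingers have stopped.
- r.hold(seconds).
- r.solve_ik(position, orientation): joint angles nearest the present ones, or None.
- r.read_state(): the state.
- optics.get_image(name): name is "scene" or "side" or "wrist"; returns (picture, depth): 420x560x3 uint8, red, green, blue; 420x560 float32, m along the optical axis (not along the pixel's ray), 0 where there is no reading.
- optics.camera_model(name): a dict with "K" (3x3 intrinsics, pixels), "R" (3x3) and "t" (3): a world point X has camera coordinates R X + t; the wrist camera has in their place "tool_from_camera" (4x4, takes a point from camera to tool coordinates, whose origin is the TCP and whose axes are the flange's). Camera axes: x right, y down, z forward; pixel columns grow to the right and rows downward; lengths in m; the calibration is good to about 2 mm. A picture is of the moment at which its call begins: read the wrist's pose just before it. camera_model takes no time and is no camera call.
A pose or a line that the arm cannot do raises r.PlanningError and nothing moves.
- r.finish_job(): hands the job in, once; it reports no verdict.
The state is a dict: "time_s": time; "joint_positions": joint angles; "dq": joint speeds; "tau": joint torques, N m; "eef_pos": TCP position; "eef_rot": TCP orientation; "contact_force": force on the tool from outside, world axes, zero at the start; "torque": the same for the moment, N m; "grip_width": finger opening in m.
Only numpy, scipy, OpenCV 4.12 (cv2) and the standard library are available. Lean on these libraries where they do the work, as an engineer would, in place of code of your own. Each camera call takes 0.05 s, during which the arm holds its last target. There are 200 camera calls.

## Task

The clay extruder needs the blue die, which is at the bottom of the storage post: clear the black wing nut, then the red die, then the yellow spacer off the post into the light blue tray, one at a time. Lay the blue die flat in the cradle between its two end cheeks, then put the spacer, the red die and the wing nut back on the post in that order, right way up and each resting flat on the one below. Leave the pink bowl and the clay cup where they are.

Things in the scene. Friction and masses are not known exactly. Their poses are not given: they have to be found in the camera images.
- wing_nut: Black plastic wing nut, no thread: it lifts straight off and slips on. Round body 36 mm across, 18 mm high, 22 mm through hole; two wings, 7 mm thick, rise to 26 mm and reach 32 mm from the centre along its +x and -x. Grip the body across its y (36 mm). Origin: centre of its underside, z up. About 50 g. Starts on the red die.
- red_die: Red metal plate 100 mm (its x) by 42 mm (its y) by 12 mm thick, with a 22 mm through hole at its centre. Origin: centre of its underside, z up. About 150 g. It starts on the spacer, lying roughly crosswise to the blue die. Either end may point either way.
- spacer: Yellow plastic ring, 58 mm outer diameter, 22 mm high, with a 22 mm through hole. Origin: centre of its underside, z up. About 80 g. It starts between the two dies; its rim shows on both long sides of the red die.
- blue_die: Blue metal plate 110 mm (its x) by 46 mm (its y) by 12 mm thick, with a 22 mm through hole at its centre. Origin: centre of its underside, z up. About 170 g. It starts lowest on the post, its ends showing from under the rest. Either end may point either way.
- post: Fixed post: grey foot 110 x 110 x 12 mm, round pedestal 36 mm across with its top 33 mm above the table, upright steel stud 12 mm in diameter, tip 108 mm above the table (last 10 mm tapered). Origin: stud axis at table height. Undersides at the start: blue die 33, spacer 45, red die 67, nut 79 mm above the table; without the blue die: spacer 33, red die 55, nut 67.
- tray: Fixed shallow light blue plastic tray, the side area: outside 240 mm (its x) by 170 mm (its y) and 17 mm high, walls and floor 5 mm thick (floor 5 mm above the table). Origin: under its centre at table height.
- cradle: Fixed die cradle: aluminium plate 156 (its x) x 90 x 10 mm; on it a black rubber bed 34 mm wide along its x, top 25 mm above the table, between two upright steel cheeks (inner faces 126 mm apart along x, 60 mm wide, tops 38 mm above the table). The blue die lies on the bed lengthwise, 8 mm free at each end, 6 mm overhang each side. Origin: under its centre at table height.
- pink_bowl: Loose pink plastic bowl, 92 mm across, 50 mm high; leave it alone. Origin: centre of its underside.
- clay_cup: Loose terracotta cup, 72 mm across, 75 mm high; leave it alone. Origin: centre of its underside.

How it is judged:
By the outcome, as a careful person would: the job done as asked, in the order asked, and still so for the second after the job is handed in, with the robot touching nothing.
It also fails if it takes over 147 s, if anything falls off the work surface, if the arm or the gripper's body presses on something with over 40 N, if the wrist force passes 120 N, or if a joint passes its speed limit or range.

## Working session

There is one attempt and no reset: what is moved stays moved. The work goes in short steps, each a Python script; the robot and the scene stay as the last script left them, time stands still between calls to the robot, and variables do not carry over. Pictures are saved under pics/ and viewed, about 12 in all and at most 16, crops included, and the job is handed in when it is done.

```bash
mkdir -p pics; ls; python3 - <<'E'
from workcell import r, optics
import cv2,numpy as np
s=r.read_state();print(s)
ims=[]
for n in ("scene","side"):
    im,d=optics.get_image(n);m=optics.camera_model(n);np.savez(f"{n}0.npz",im=im,d=d,**m)
    print(n,m['K'].round(1).tolist(),(-m['R'].T@m['t']).round(3),m['R'][2].round(3))
    cv2.imwrite(f"pics/{n}0.png",im[:,:,::-1])
print(optics.camera_model("wrist"))
E
```

```text
pics
{'time_s': 0.0, 'joint_positions': array([ 9.72978020e-01,  3.42732813e-01,  1.52503531e+00, -2.32391577e-06,
        1.27541344e+00, -1.45973915e-01]), 'dq': array([-0.00214322, -0.00059314,  0.00107779, -0.00037013, -0.00091964,
        0.00188771]), 'tau': array([ 3.11473132e-04, -4.33661985e+01, -2.46016878e+01, -1.84348651e-04,
        7.73464388e-03,  9.83519101e-06]), 'eef_pos': array([0.22895853, 0.47197833, 0.22741435]), 'eef_rot': array([ 2.24004817e-01,  9.74587713e-01, -7.40549857e-04, -2.87655691e-04]), 'contact_force': array([-0.30915838,  0.29153848,  0.47954002]), 'torque': array([0.00198123, 0.01179682, 0.02859879]), 'grip_width': 0.08546889387824477}
scene [[513.4, 0.0, 282.4], [0.0, 513.4, 214.7], [0.0, 0.0, 1.0]] [1.255 0.309 0.796] [-0.657 -0.314 -0.685]
side [[393.7, 0.0, 282.0], [0.0, 393.7, 205.4], [0.0, 0.0, 1.0]] [ 0.129 -0.573  0.497] [ 0.538  0.67  -0.511]
{'K': array([[374.08430486,   0.        , 279.48677966],
       [  0.        , 374.08430486, 212.62400126],
       [  0.        ,   0.        ,   1.        ]]), 'tool_from_camera': array([[ 1.88800488e-03, -9.64746599e-01, -2.63173773e-01,
         6.63541026e-02],
       [ 9.99998074e-01,  1.68033246e-03,  1.01418244e-03,
         2.56097637e-04],
       [-5.36209631e-04, -2.63175181e-01,  9.64747913e-01,
        -1.46384754e-01],
       [ 0.00000000e+00,  0.00000000e+00,  0.00000000e+00,
         1.00000000e+00]])}
```

View pics/scene0.png

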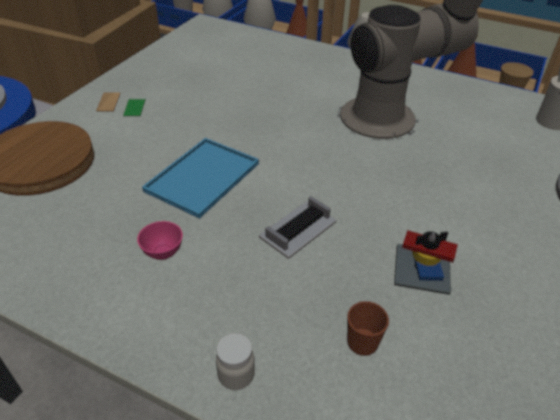

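View pics/side0.png

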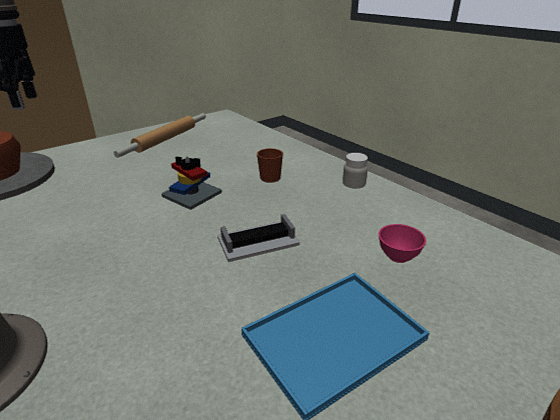

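```bash
cat > h.py <<'E'
import numpy as np,cv2,time
from scipy.spatial.transform import Rotation as Rot
from workcell import r, command_gripper, optics
def quat(a):  # tool down, tool x at yaw a; jaws open along (sin a,-cos a)
    return Rot.from_matrix([[np.cos(a),np.sin(a),0],[np.sin(a),-np.cos(a),0],[0,0,-1]]).as_quat()
def cam(name,st=None):
    m=optics.camera_model(name)
    if name!="wrist": return m['K'],m['R'].T,-m['R'].T@m['t']
    T=m['tool_from_camera'];Rt=Rot.from_quat(st['eef_rot']).as_matrix()
    return m['K'],Rt@T[:3,:3],Rt@T[:3,3]+st['eef_pos']
def ray(c,px,z):
    K,R,o=c;px=np.atleast_2d(px).astype(float)
    d=np.c_[px,np.ones(len(px))]@np.linalg.inv(K).T@R.T
    return o+d*((z-o[2])/d[:,2])[:,None]
def proj(c,X):
    K,R,o=c;p=(np.atleast_2d(X)-o)@R@K.T
    return p[:,:2]/p[:,2:]
def shot(name,fn=None):
    st=r.read_state();im,d=optics.get_image(name);c=cam(name,st)
    if fn: cv2.imwrite(f"pics/{fn}.png",im[:,:,::-1])
    return im,d,c
def hsv(im,lo,hi): return cv2.inRange(cv2.cvtColor(im,cv2.COLOR_RGB2HSV),np.array(lo),np.array(hi))
def big(m):
    cs=cv2.findContours(m,cv2.RETR_EXTERNAL,cv2.CHAIN_APPROX_NONE)[0]
    return max(cs,key=cv2.contourArea)[:,0]
def rect(P):  # min-area rect of world xy points in mm: centre, sizes, yaw of long side
    b=cv2.boxPoints(cv2.minAreaRect((P[:,:2]*1000).astype(np.float32)))
    e=[b[1]-b[0],b[2]-b[1]];L=[np.linalg.norm(x) for x in e];k=int(np.argmax(L))
    return b.mean(0).round(1),np.round([L[k],L[1-k]],1),round(float(np.arctan2(e[k][1],e[k][0])%np.pi),3)
E
python3 - <<'E'
from h import *
for n,px in(("scene",[[423,269],[298,232],[160,240],[367,330]]),("side",[[192,193],[259,240],[402,262],[270,178]])):
    im=np.load(n+"0.npz")['im'];c=cam(n)
    t=big(hsv(im[:, :],[95,110,90],[110,255,255]))
    print(n,"tray",len(t),rect(ray(c,t,.017)),"pts post,cradle,bowl,cup",ray(c,px,0.01)[:,:2].round(3).tolist())
E
```

```text
scene tray 257 (array([ 471.6, -282.6], dtype=float32), array([242.7, 173.1], dtype=float32), 3.05) pts post,cradle,bowl,cup [[0.512, 0.272], [0.535, 0.003], [0.692, -0.244], [0.703, 0.221]]
side tray 397 (array([ 460.4, -290.1], dtype=float32), array([239.2, 169.2], dtype=float32), 3.051) pts post,cradle,bowl,cup [[0.501, 0.258], [0.514, -0.015], [0.689, -0.249], [0.708, 0.201]]
```

```bash
python3 - <<'E'
from h import *
for a in np.arange(-3,3.3,.5):
    q=r.solve_ik([.505,.265,.25],quat(a)); print(round(a,1),None if q is None else q.round(2))
r.reach([.505,.265,.25],quat(2.69))
im,d,c=shot("wrist","w_post"); np.savez("w_post.npz",im=im,d=d,K=c[0],R=c[1],o=c[2])
print(r.read_state()['time_s'])
E
```

```text
-3.0 [ 0.35  0.41  1.36 -0.    1.37 -1.36]
-2.5 [ 0.35  0.41  1.36 -0.    1.37 -1.86]
-2.0 [ 0.35  0.41  1.36 -0.    1.37 -2.36]
-1.5 [ 0.35  0.41  1.36 -0.    1.37 -2.86]
-1.0 [ 0.35  0.41  1.36 -0.    1.37  2.92]
-0.5 [ 0.35  0.41  1.36 -0.    1.37  2.42]
0.0 [ 0.35  0.41  1.36 -0.    1.37  1.92]
0.5 [ 0.35  0.41  1.36 -0.    1.37  1.42]
1.0 [ 0.35  0.41  1.36 -0.    1.37  0.92]
1.5 [ 0.35  0.41  1.36 -0.    1.37  0.42]
2.0 [ 0.35  0.41  1.36 -0.    1.37 -0.08]
2.5 [ 0.35  0.41  1.36 -0.    1.37 -0.58]
3.0 [ 0.35  0.41  1.36 -0.    1.37 -1.08]
1.45
```

View pics/w_post.png

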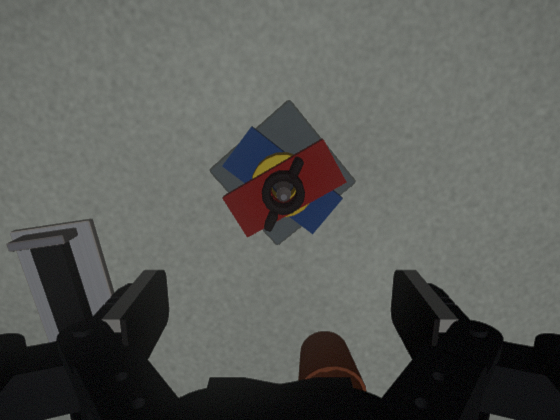

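```bash
cat >> h.py <<'E'
def roi(m,x0,x1,y0,y1):
    o=np.zeros_like(m);o[y0:y1,x0:x1]=m[y0:y1,x0:x1];return o
RED=([0,140,50],[8,255,255]);BLUE=([105,120,40],[125,255,255]);YEL=([18,120,60],[35,255,255])
E
python3 - <<'E'
from h import *
f=np.load("w_post.npz");im,d=f['im'],f['d'];c=(f['K'],f['R'],f['o'])
H=cv2.cvtColor(im,cv2.COLOR_RGB2HSV)
for p in [(240,210),(270,162),(245,150),(284,180),(284,193),(295,120),(298,166)]: print(p,im[p[1],p[0]],H[p[1],p[0]],d[p[1],p[0]].round(3),(c[2]+d[p[1],p[0]]*(c[1]@np.linalg.inv(c[0])@[p[0],p[1],1])).round(3))
red=roi(hsv(im,*RED),200,360,100,260);print("red",rect(ray(c,big(red),.079)))
bl=roi(hsv(im,*BLUE),200,360,100,260);pts=np.argwhere(bl>0)[:,::-1];print("blue",rect(ray(c,pts,.045)))
nut=roi(hsv(im,[0,0,0],[180,255,38]),240,330,150,240);p=big(nut);print("nut",rect(ray(c,p,.1)),cv2.minEnclosingCircle(p))
cv2.imwrite("pics/m.png",nut)
print(c[2])
E
```

```text
(240, 210) [90 30 29] [  0 173  90] 0.328 [0.505 0.228 0.079]
(270, 162) [136 121  42] [ 25 176 136] 0.329 [0.48  0.269 0.067]
(245, 150) [34 51 81] [109 148  81] 0.348 [0.463 0.251 0.045]
(284, 180) [26 22 21] [ 6 49 26] 0.304 [0.495 0.275 0.096]
(284, 193) [63 57 58] [175  24  63] 0.295 [0.503 0.271 0.107]
(295, 120) [62 68 69] [94 26 69] 0.371 [0.459 0.305 0.014]
(298, 166) [30 26 26] [ 0 34 30] 0.292 [0.488 0.29  0.105]
red (array([505.1, 269.8], dtype=float32), array([99.5, 42.6], dtype=float32), 1.649)
blue (array([505. , 269.6], dtype=float32), array([109.2,  46.1], dtype=float32), 0.46)
nut (array([504.9, 269.3], dtype=float32), array([58.7, 34.2], dtype=float32), 2.769) ((282.0, 193.5), 39.85295486450195)
[0.44471719 0.29494345 0.39637022]
```

```bash
cat >> h.py <<'E'
POST=np.array([.5048,.2697]);TRAY=np.array([.466,-.286]);TY=3.05;UP=.22
def txy(u,v): # tray coords -> world
    return TRAY+Rot.from_euler('z',TY).as_matrix()[:2,:2]@[u,v]
def goto(xy,a): # above a place at height UP, nearer half turn
    c=[(np.abs(q-r.read_state()['joint_positions']).max(),b) for b in(a,a+np.pi) if (q:=r.solve_ik([*xy,UP],quat(b))) is not None and abs(q[5])<3.0]
    b=min(c)[1]; r.reach([*xy,UP],quat(b)); return b
def pick(xy,a,z,pre,force):
    command_gripper(pre); goto(xy,a)
    hit=r.move_straight([*xy,z],speed=.12,max_force=15)
    w0=r.read_state(); command_gripper(0,force)
    w=r.read_state();r.move_straight([*xy,UP],speed=.12); w2=r.read_state()
    print("pick hit",hit,w0['eef_pos'].round(4),"width",w['grip_width'].round(4),w2['grip_width'].round(4),"f",w2['contact_force'].round(2))
def place(xy,a,z,opening,slow=.03):
    goto(xy,a); r.move_straight([*xy,z+slow],speed=.15)
    hit=r.move_straight([*xy,z],speed=.05,max_force=6)
    s=r.read_state(); command_gripper(opening); r.move_straight([*xy,UP],speed=.15)
    print("place hit",hit,s['eef_pos'].round(4),s['contact_force'].round(2),"t",r.read_state()['time_s'])
E
python3 - <<'E'
from h import *
f=np.load("w_post.npz");c=(f['K'],f['R'],f['o'])
w=ray(c,[[298,162],[270,228]],.104);print("wing yaw",np.arctan2(*(w[0]-w[1])[[1,0]]),r.tip_extent,w[:,:2].mean(0))
a=np.arctan2(*(w[0]-w[1])[[1,0]])
pick(POST,a,.1055,.06,40)
place(txy(.078,0),TY,.0315,.06)
r.reach([*(POST+[.0,0]),.25],quat(2.69)); im,d,c=shot("wrist","w_post2"); np.savez("w_post2.npz",im=im,d=d,K=c[0],R=c[1],o=c[2])
red=roi(hsv(im,*RED),200,360,100,260);print("red",rect(ray(c,big(red),.079)))
im,d,c=shot("scene"); cv2.imwrite("pics/s2.png",cv2.resize(im[120:320,130:480,::-1],None,fx=2,fy=2))
E
```

```text
wing yaw 2.3025859753306213 0.025 [0.50536133 0.26965744]Traceback (most recent call last):
  File "<stdin>", line 5, in <module>
  File "h.py", line 44, in pick
    print("pick hit",hit,w0['eef_pos'].round(4),"width",w['grip_width'].round(4),w2['grip_width'].round(4),"f",w2['contact_force'].round(2))
                                                        ^^^^^^^^^^^^^^^^^^^^^
AttributeError: 'float' object has no attribute 'round'
```

Only the print failed; the robot state persists after the pick. I'll check the width and continue.

```bash
sed -i "s/w\['grip_width'\].round(4),w2\['grip_width'\].round(4)/round(w['grip_width'],4),round(w2['grip_width'],4)/" h.py
python3 - <<'E'
from h import *
s=r.read_state();print(s['grip_width'],s['eef_pos'],s['contact_force'],s['time_s'])
if s['grip_width']>.03:
    place(txy(.078,0),TY,.0315,.06)
    r.reach([*POST,.25],quat(2.69)); im,d,c=shot("wrist","w_post2"); np.savez("w_post2.npz",im=im,d=d,K=c[0],R=c[1],o=c[2])
    red=roi(hsv(im,*RED),200,360,100,260);print("red",rect(ray(c,big(red),.079)))
im,d,c=shot("scene"); cv2.imwrite("pics/s2.png",cv2.resize(im[120:320,130:480,::-1],None,fx=2,fy=2))
E
```

```text
5.110582155890271e-05 [0.50437158 0.26954593 0.21915332] [-0.83425617  0.43040999 -0.59401723] 5.1
```

View pics/s2.png

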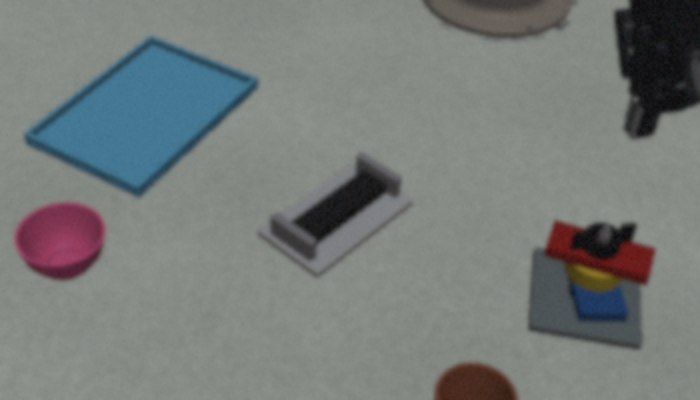

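```bash
python3 - <<'E'
from h import *
command_gripper(.06); b=goto(POST,2.3026)
for z in (.16,.1055):
    hit=r.move_straight([*POST,z],speed=.08,max_force=15); s=r.read_state(); print(hit,s['eef_pos'],s['contact_force'],s['grip_width'])
im,d,c=shot("wrist","near")
im,d,c=shot("side"); cv2.imwrite("pics/side2.png",cv2.resize(im[100:230,100:300,::-1],None,fx=4,fy=4))
E
```

```text
False [0.50514898 0.26982528 0.16051576] [0.74892776 0.82086217 0.6248465 ] 0.06016216394209533
False [0.50518231 0.2698299  0.10593235] [-0.42832744 -0.05889369  0.10122829] 0.06010888983260331
```

View pics/side2.png

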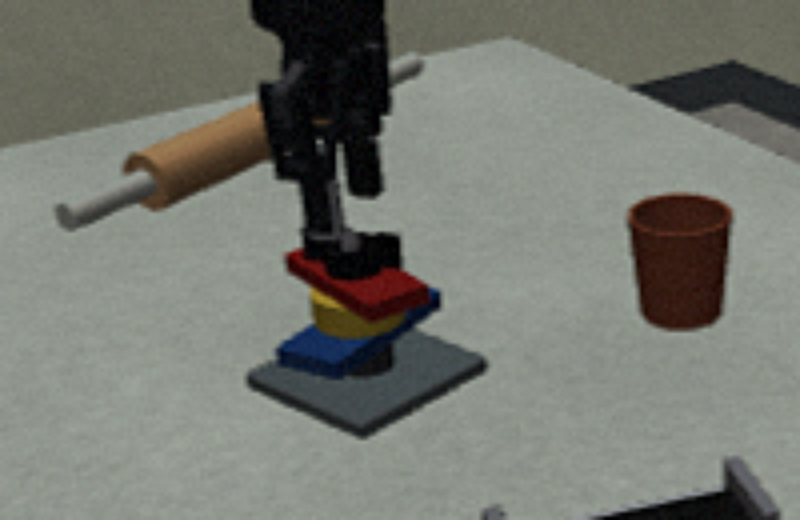

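```bash
python3 - <<'E'
from h import *
command_gripper(0,40); s=r.read_state(); print(s['eef_pos'],s['contact_force'],s['grip_width'])
if s['grip_width']>.02:
    r.move_straight([*POST,.13],speed=.05); s=r.read_state(); print(s['eef_pos'],s['contact_force'],s['grip_width'])
E
```

```text
[0.50479346 0.26970476 0.10549173] [-0.03054519 -0.14183153 -0.00843735] 2.601578098348839e-05
```

View pics/near.png

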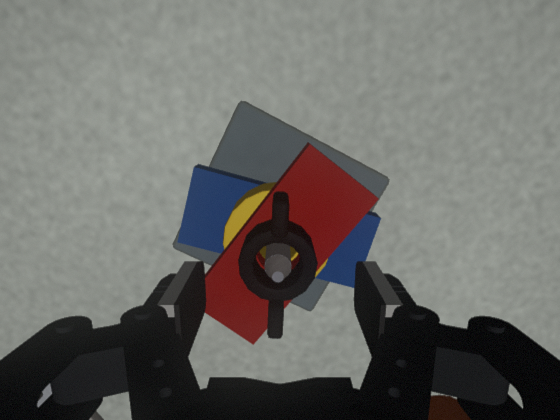

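```bash
python3 - <<'E'
from h import *
r.move_straight([*POST,.16],speed=.1)
T=optics.camera_model("wrist")['tool_from_camera'];K=optics.camera_model("wrist")['K']
for w in (0,.036,.06):
    command_gripper(w,40); im,d,c=shot("wrist",f"f{int(w*1000)}")
    v,u=np.mgrid[0:420,0:560];P=np.stack([(u-K[0,2])/K[0,0]*d,(v-K[1,2])/K[1,1]*d,d],-1)@T[:3,:3].T+T[:3,3]
    m=(d>.05)&(abs(P[...,0])<.012)&(abs(P[...,1])<.05)&(P[...,2]<.04)
    print(w,r.read_state()['grip_width'],"tool z max pct",np.percentile(P[...,2][m],[50,90,99,99.9]).round(4), m.sum())
print(r.read_state()['eef_pos'])
E
```

```text
0 1.6762511399133615e-05 tool z max pct [-0.0682 -0.0412 -0.0136 -0.0083] 29003
0.036 0.03604135918935121 tool z max pct [-0.0623 -0.033  -0.0112 -0.0059] 28867
0.06 0.06006785931221525 tool z max pct [-0.0618 -0.0262 -0.0125 -0.0092] 19082
[0.50480505 0.26966767 0.16003017]
```

View pics/f0.png

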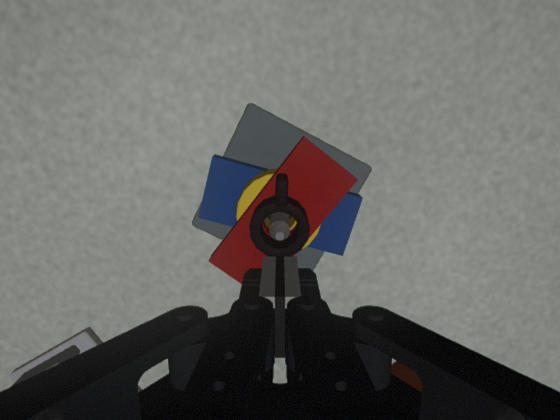

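```bash
python3 - <<'E'
from h import *
command_gripper(.048,40)
r.move_straight([*POST,.095],speed=.1,max_force=8)
hit=r.move_straight([*POST,.066],speed=.02,max_force=4); s=r.read_state(); print(hit,s['eef_pos'],s['contact_force'],s['grip_width'],s['time_s'])
E
```

```text
True [0.50475775 0.26972923 0.07310298] [-1.26671559 -0.44187637  5.04919805] 0.04818158741898855 12.3833
```

```bash
python3 - <<'E'
from h import *
r.move_straight([*POST,.0765],speed=.03)
command_gripper(0,40); s=r.read_state(); print(s['eef_pos'],s['contact_force'],s['grip_width'])
if s['grip_width']>.03:
    r.move_straight([*POST,UP],speed=.1); s=r.read_state(); print(s['contact_force'],s['grip_width'])
    if s['grip_width']>.03:
        place(txy(.078,0),TY,.003,.06)
        r.reach([*POST,.25],quat(2.69)); im,d,c=shot("wrist","w_post2")
        red=hsv(im,*RED);red=roi(red,200,360,100,260);print("red",rect(ray(c,big(red),.079)))
im,d,c=shot("scene"); cv2.imwrite("pics/s3.png",cv2.resize(im[120:320,130:480,::-1],None,fx=2,fy=2))
E
```

```text
[0.50485731 0.26972144 0.07654431] [1.19043217 0.07242256 0.34288931] 0.03343707930451145
[-0.32848887 -0.40331345 -0.4890342 ] 0.0335859675236164
place hit True [ 0.3878 -0.2784  0.0025] [-0.74  0.66  5.68] t 20.525
red (array([505. , 269.9], dtype=float32), array([99.4, 42.9], dtype=float32), 1.647)
```

View pics/s3.png

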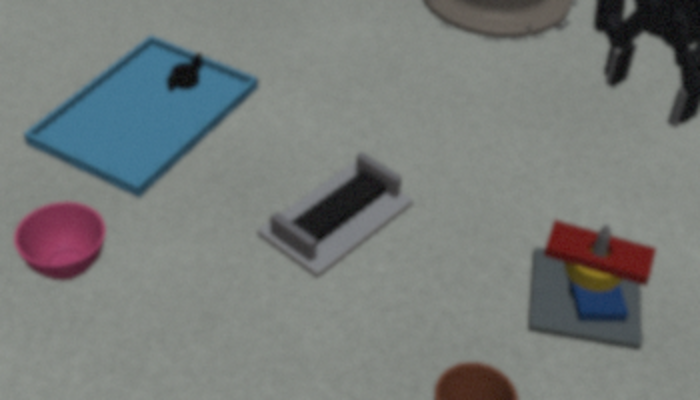

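```bash
sed -i 's/speed=.12,max_force=15/speed=.1,max_force=10/; s/^    w0=r.read_state(); command/    w0=r.read_state(); assert not hit,w0; command/' h.py
python3 - <<'E'
from h import *
pick(POST,1.648,.0655,.058,60)
assert r.read_state()['grip_width']>.035
place(txy(0,0),TY+np.pi/2,.0025,.056)
r.reach([*POST,.25],quat(2.69)); im,d,c=shot("wrist","w_post3")
y=roi(hsv(im,*YEL),200,360,100,260);P=ray(c,big(y),.067)[:,:2]*1000;print("spacer",cv2.minEnclosingCircle(P.astype(np.float32)))
im,d,c=shot("scene"); a=im[120:320,130:480,::-1]
im,d,c=shot("side"); cv2.imwrite("pics/s4.png",np.vstack([cv2.resize(a,(525,300)),cv2.resize(im[130:420,60:560,::-1],(525,300))]))
E
```

```text
pick hit False [0.5052 0.2698 0.0661] width 0.0398 0.04 f [ 1.15  1.13 -2.41]
place hit True [ 0.4656 -0.2857  0.0044] [-1.33  1.21  5.7 ] t 33.1333
spacer ((504.0538024902344, 269.89471435546875), 29.277036666870117)
```

View pics/s4.png

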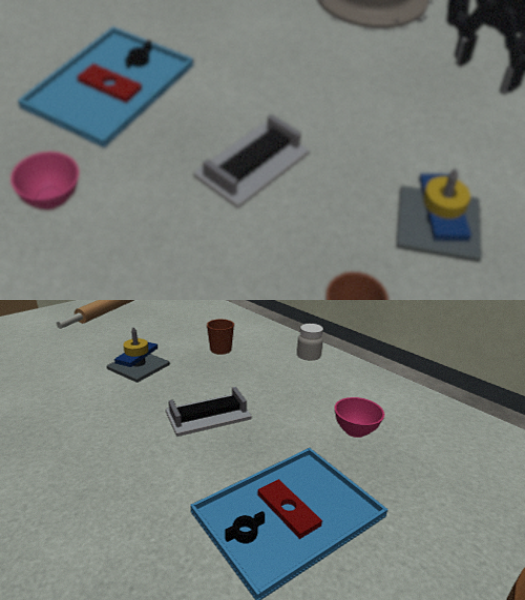

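```bash
python3 - <<'E'
from h import *
pick(POST,.46,.050,.074,50)
assert r.read_state()['grip_width']>.05
place(txy(-.078,0),TY,.0085,.074)
r.reach([.525,-.005,.22],quat(2.69)); im,d,c=shot("wrist","w_cr"); np.savez("w_cr.npz",im=im,d=d,K=c[0],R=c[1],o=c[2])
r.reach([*POST,.22],quat(2.69)); im2,d2,c2=shot("wrist")
b=roi(hsv(im2,*BLUE),180,380,80,300);print("blue",rect(ray(c2,big(b),.045)))
cv2.imwrite("pics/w_5.png",np.hstack([cv2.resize(x[...,::-1],(400,300)) for x in(im,im2)]))
E
```

```text
pick hit False [0.5052 0.2698 0.0506] width 0.0553 0.0548 f [-0.02 -1.06 -0.66]
place hit True [ 0.5433 -0.2929  0.0105] [ 0.61 -1.3   1.94] t 46.0167
blue (array([505. , 269.7], dtype=float32), array([109.4,  46.5], dtype=float32), 0.461)
```

View pics/w_5.png

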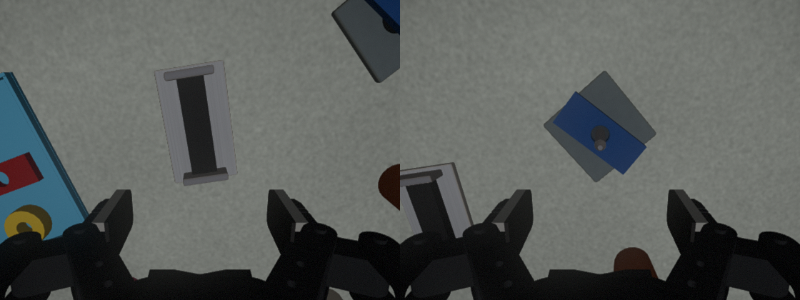

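```bash
python3 - <<'E'
from h import *
f=np.load("w_cr.npz");im,d=f['im'],f['d'];c=(f['K'],f['R'],f['o'])
H=cv2.cvtColor(im,cv2.COLOR_RGB2HSV)
for p in [(235,180),(320,200),(265,105),(290,250),(200,60),(275,180)]: print(p,im[p[1],p[0]],H[p[1],p[0]])
v,u=np.mgrid[0:420,0:560];P=(np.stack([u,v,np.ones_like(u)],-1)@np.linalg.inv(c[0]).T*d[...,None])@c[1].T+c[2]
R=np.zeros(d.shape,bool);R[70:275,205:345]=1
def msk(lo,hi): return cv2.morphologyEx((R&(d>0)&(P[...,2]>lo)&(P[...,2]<hi)).astype(np.uint8)*255,cv2.MORPH_OPEN,np.ones((3,3)))
print("plate",rect(ray(c,big(msk(.006,.06)),.010)))
ch=msk(.034,.05);cs=cv2.findContours(ch,cv2.RETR_EXTERNAL,cv2.CHAIN_APPROX_NONE)[0]
for k in cs:
    if len(k)>30: print("cheek",rect(ray(c,k[:,0],.038)))
bed=roi(hsv(im,[0,0,0],[180,255,45]),235,315,90,260);print("bed",rect(ray(c,big(bed),.025)))
E
```

```text
(235, 180) [106 108 110] [105   9 110]
(320, 200) [106 107 111] [114  11 111]
(265, 105) [83 83 87] [120  12  87]
(290, 250) [85 85 91] [120  17  91]
(200, 60) [117 121 115] [ 50  13 121]
(275, 180) [28 27 29] [135  18  29]
plate (array([521.2,  -5.7], dtype=float32), array([161.5,  89.6], dtype=float32), 2.844)
cheek (array([582.5, -24.4], dtype=float32), array([59.5, 10.9], dtype=float32), 1.273)
cheek (array([453.5,  15. ], dtype=float32), array([59.6,  9.9], dtype=float32), 1.274)
bed (array([519. ,  -5.7], dtype=float32), array([127.4,  37. ], dtype=float32), 2.851)
```

```bash
cat >> h.py <<'E'
CR=np.array([.5183,-.0050]);TH=np.radians(25)
def tilt(ctr,yaw,zu,tipup=-.003,s=.024,flip=1):
    """pose gripping the blue die (centre ctr, underside zu) off-centre towards yaw, body leaning away from the stud"""
    S=np.array([np.cos(yaw),np.sin(yaw),0]);t=-np.sin(TH)*S-np.cos(TH)*np.array([0,0,1])
    y=flip*np.cross([0,0,1],S)*-1;x=np.cross(y,t)
    tip=np.array([*ctr,zu+tipup])+s*S
    return tip+.006*t,Rot.from_matrix(np.c_[x,y,t]).as_quat()
E
python3 - <<'E'
from h import *
for ctr,ys in((POST,(.461,.461-np.pi)),(CR,(-.296,2.8455))):
    for yw in ys:
        for fl in(1,-1):
            p,q=tilt(ctr,yw,.033,flip=fl);x=Rot.from_quat(q).as_matrix()[:,0].round(2)
            o=[r.solve_ik(p+[0,0,h],q) for h in(0,.1)]
            print(ctr,round(yw,2),fl,x,[None if k is None else k.round(2) for k in o])
E
```

```text
[0.5048 0.2697] 0.46 1 [ 0.81  0.4  -0.42] [array([ 0.38,  0.93,  1.11, -0.03,  1.54,  1.5 ]), array([ 0.38,  0.83,  1.03, -0.03,  1.72,  1.49])]
[0.5048 0.2697] 0.46 -1 [-0.81 -0.4   0.42] [array([ 0.38,  0.93,  1.11, -0.03,  1.54, -1.64]), array([ 0.38,  0.83,  1.03, -0.03,  1.72, -1.65])]
[0.5048 0.2697] -2.68 1 [-0.81 -0.4  -0.42] [None, array([ 0.32,  0.33,  1.99,  0.16,  0.4 , -1.84])]
[0.5048 0.2697] -2.68 -1 [0.81 0.4  0.42] [None, array([0.32, 0.33, 1.99, 0.16, 0.4 , 1.3 ])]
[ 0.5183 -0.005 ] -0.3 1 [ 0.87 -0.26 -0.42] [array([-0.19,  0.84,  1.33,  0.05,  1.41,  1.66]), array([-0.19,  0.72,  1.26,  0.04,  1.6 ,  1.67])]
[ 0.5183 -0.005 ] -0.3 -1 [-0.87  0.26  0.42] [array([-0.19,  0.84,  1.33,  0.05,  1.41, -1.48]), array([-0.19,  0.72,  1.26,  0.04,  1.6 , -1.47])]
[ 0.5183 -0.005 ] 2.85 1 [-0.87  0.26 -0.42] [None, array([-0.1 ,  0.26,  2.1 , -0.23,  0.37, -1.17])]
[ 0.5183 -0.005 ] 2.85 -1 [ 0.87 -0.26  0.42] [None, array([-0.1 ,  0.26,  2.1 , -0.23,  0.37,  1.97])]
```

```bash
python3 - <<'E'
from h import *
U=np.array([0,0,.1])
p,q=tilt(POST,.461,.033)
command_gripper(.064,80); r.reach(p+U,q)
hit=r.move_straight(p,speed=.08,max_force=8); s=r.read_state(); print(hit,s['eef_pos']-p,s['contact_force'])
assert not hit
command_gripper(0,80); s=r.read_state(); print(s['grip_width'],s['contact_force']); assert s['grip_width']>.038
r.move_straight(p+U,speed=.08); s=r.read_state(); print(s['grip_width'],s['contact_force'],s['torque'],s['time_s'])
im,d,c=shot("side"); a=cv2.resize(im[60:230,100:330,::-1],(460,340))
r.hold(.2)
im,d,c=shot("wrist");cv2.imwrite("pics/lift.png",np.hstack([a,cv2.resize(im[...,::-1],(340,340))]))
E
```

```text
False [0.00034307 0.00013843 0.00058122] [-0.01976944 -0.56862978  0.3352142 ]
0.04413549391891617 [0.47276758 0.63212894 5.58258205]
0.04451763435546856 [ 0.46311219  0.48730035 -1.233137  ] [ 0.17294083 -0.34859854  0.00313529] 53.6083
```

View pics/lift.png

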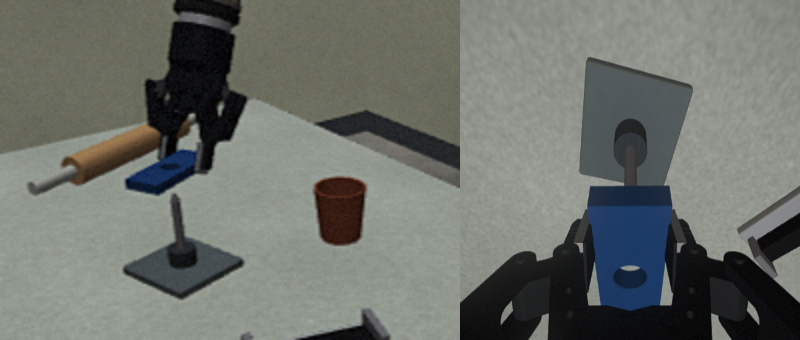

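```bash
python3 - <<'E'
from h import *
im,d,c=shot("wrist")
b=hsv(im,*BLUE)
v,u=np.mgrid[0:420,0:560];P=(np.stack([u,v,np.ones_like(u)],-1)@np.linalg.inv(c[0]).T*d[...,None])@c[1].T+c[2]
Q=P[(cv2.erode(b,np.ones((9,9)))>0)&(d>.05)]
for _ in range(4):
    A=np.c_[Q[:,:2],np.ones(len(Q))];k=np.linalg.lstsq(A,Q[:,2],rcond=None)[0];e=abs(A@k-Q[:,2]);Q=Q[e<max(.0015,np.percentile(e,85) if _<2 else .0015)]
S=np.array([np.cos(.461),np.sin(.461)])
print("slope along s, lateral",k[:2]@S,k[:2]@[-S[1],S[0]],"z centre",k@[*POST,1],len(Q),"rms",e.std())
E
```

```text
slope along s, lateral -0.002798216589594906 0.002726431980127204 z centre 0.14429115781611543 11739 rms 0.00024834486198765384
```

```bash
python3 - <<'E'
from h import *
p,q=tilt(CR,-.296,.025)
r.reach(p+[0,0,.11],q)
r.move_straight(p+[0,0,.02],speed=.12)
hit=r.move_straight(p-[0,0,.0015],speed=.04,max_force=5); s=r.read_state(); print(hit,s['eef_pos']-p,s['contact_force'])
command_gripper(.064); r.move_straight(p+[0,0,.13],speed=.12)
r.reach([*CR,.22],quat(2.69)); im,d,c=shot("wrist")
b=roi(hsv(im,*BLUE),180,380,60,300);P=ray(c,big(b),.037);C,sz,y=rect(P);print("blue",C,sz,y,r.read_state()['time_s'])
dx=Rot.from_euler('z',.296).as_matrix()[:2,:2]@(C-CR*1000);print("offset along,lateral mm",dx)
im2,d2,c2=shot("scene")
cv2.imwrite("pics/cr.png",np.hstack([cv2.resize(im[60:300,140:400,::-1],(390,360)),cv2.resize(im2[180:270,240:350,::-1],(400,360))]))
E
```

```text
True [-1.04218469e-04 -2.37145789e-05  1.00613748e-03] [ 2.49021672e-03 -6.27476418e-01  3.88631675e+00]
blue [517.9  -4.5] [110.5  45.4] 2.855 60.5833
offset along,lateral mm [-0.52842927  0.36158398]
```

View pics/cr.png

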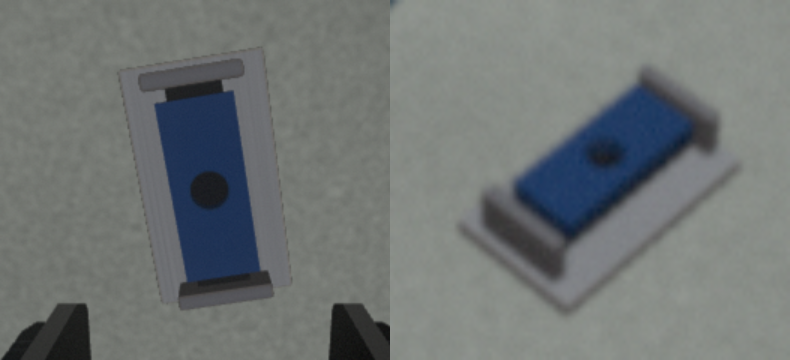

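```bash
python3 - <<'E'
from h import *
r.reach([*TRAY,.27],quat(1.9)); im,d,c=shot("wrist","w_tray"); np.savez("w_tray.npz",im=im,d=d,K=c[0],R=c[1],o=c[2])
y=big(hsv(im,*YEL));sp=cv2.minEnclosingCircle((ray(c,y,.027)[:,:2]*1000).astype(np.float32))
rd=rect(ray(c,big(hsv(im,*RED)),.017))
f=ray(c,proj(c,[*txy(.078,0),.02]),.02);u,v=proj(c,[*txy(.078,0),.02])[0].astype(int)
nm=roi(hsv(im,[0,0,0],[180,255,45]),max(u-50,0),u+50,max(v-50,0),v+50);nc=big(nm);P=ray(c,nc,.028)[:,:2]
D=np.linalg.norm(P[:,None]-P[None],axis=-1);i,j=np.unravel_index(D.argmax(),D.shape)
print("spacer",sp,txy(-.078,0),"red",rd,"nut",P[[i,j]].mean(0),D.max(),np.arctan2(*(P[i]-P[j])[::-1])%np.pi,txy(.078,0),(u,v))
S=np.array(sp[0])/1000
assert abs(sp[1]-29)<2 and np.hypot(*(S-txy(-.078,0)))<.012
pick(S,TY,.0108,.074,50); assert r.read_state()['grip_width']>.05
place(POST,.46,.037,.072)
im2,_,_=shot("side");im3,_,_=shot("scene")
cv2.imwrite("pics/st1.png",np.hstack([cv2.resize(im[...,::-1],(400,300)),cv2.resize(im2[130:220,140:240,::-1],(330,300))]))
E
```

```text
spacer ((541.959228515625, -291.61529541015625), 29.009357452392578) [ 0.54367305 -0.29313424] red (array([ 481.9, -326.8], dtype=float32), array([0., 0.], dtype=float32), 0.0) nut [ 0.38776857 -0.27630703] 0.06305805689109725 3.0794088397803177 [ 0.38832695 -0.27886576] (np.int64(210), np.int64(145))
pick hit False [ 0.5422 -0.2918  0.0113] width 0.0552 0.0553 f [-0.36 -0.04 -1.66]
place hit True [0.5044 0.2695 0.0397] [-1.95 -0.8   6.7 ] t 72.9167
```

View pics/st1.png

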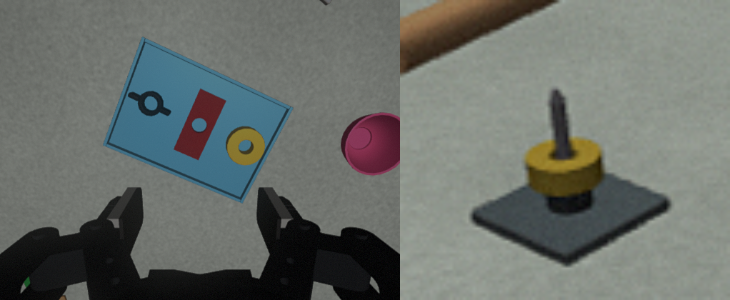

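```bash
python3 - <<'E'
from h import *
f=np.load("w_tray.npz");im=f['im'];c=(f['K'],f['R'],f['o'])
m=hsv(im,*RED)|hsv(im,[165,110,40],[180,255,255])
C,sz,y=rect(ray(c,big(m),.017));print(C,sz,y,TY-np.pi/2)
assert abs(sz[0]-100)<3 and abs(sz[1]-42)<3
R=C/1000
pick(R,y,.0042,.058,60); assert r.read_state()['grip_width']>.035
place(POST,1.648,.0525,.056)
r.reach([*POST,.25],quat(2.69)); im,d,c=shot("wrist")
red=roi(hsv(im,*RED)|hsv(im,[165,110,40],[180,255,255]),200,360,100,290);print("red",rect(ray(c,big(red),.067)))
P=ray(c,big(red),.067)
im2,_,_=shot("side")
cv2.imwrite("pics/st2.png",np.hstack([cv2.resize(im[...,::-1],(400,300)),cv2.resize(im2[130:220,140:240,::-1],(330,300))]))
E
```

```text
[ 725.5 -229.5] [98.  87.6] 2.097 1.4792036732051033Traceback (most recent call last):
  File "<stdin>", line 5, in <module>
AssertionError
```

```bash
python3 - <<'E'
from h import *
f=np.load("w_tray.npz");im=f['im'];c=(f['K'],f['R'],f['o'])
redm=lambda im:hsv(im,*RED)|hsv(im,[165,110,40],[180,255,255])
C,sz,y=rect(ray(c,big(roi(redm(im),230,335,110,240)),.017));print(C,sz,y,TY-np.pi/2)
assert abs(sz[0]-100)<3 and abs(sz[1]-42)<3
pick(C/1000,y,.0042,.058,60); assert r.read_state()['grip_width']>.035
place(POST,1.648,.0525,.056)
r.reach([*POST,.25],quat(2.69)); im,d,c=shot("wrist")
red=roi(redm(im),200,360,100,290);print("red",rect(ray(c,big(red),.067)))
im2,_,_=shot("side")
cv2.imwrite("pics/st2.png",np.hstack([cv2.resize(im[...,::-1],(400,300)),cv2.resize(im2[130:220,140:240,::-1],(330,300))]))
E
```

```text
[ 465.9 -285.6] [99.1 41.2] 1.479 1.4792036732051033
pick hit False [ 0.4661 -0.2858  0.0046] width 0.04 0.04 f [-0.46  0.1  -0.67]
place hit True [0.5044 0.2696 0.0549] [-0.46  0.44  5.37] t 85.0333
red (array([504.4, 269.6], dtype=float32), array([99.6, 42.9], dtype=float32), 1.655)
```

View pics/st2.png

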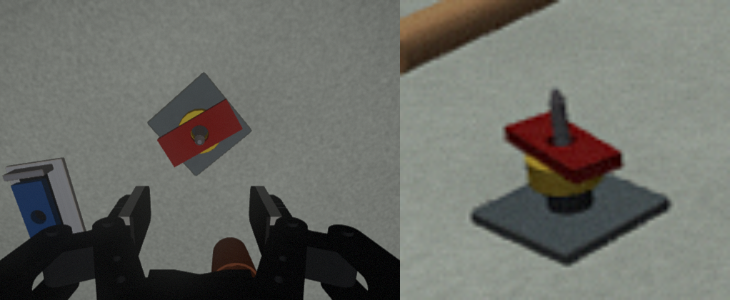

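```bash
python3 - <<'E'
from h import *
pick([.388,-.2775],3.065,.0030,.06,40); assert r.read_state()['grip_width']>.03
place(POST,2.3026,.063,.056)
r.reach([*POST,.25],quat(2.69)); im,d,c=shot("wrist")
v,u=np.mgrid[0:420,0:560];P=(np.stack([u,v,np.ones_like(u)],-1)@np.linalg.inv(c[0]).T*d[...,None])@c[1].T+c[2]
rr=np.hypot(P[...,0]-POST[0],P[...,1]-POST[1]);ok=d>0
m=ok&(rr>.0125)&(rr<.017);print("nut body top z",np.percentile(P[...,2][m],[5,50,95]).round(4))
m=ok&(roi(hsv(im,*RED),200,360,100,290)>0);Q=P[m];A=np.c_[Q[:,:2]-POST,np.ones(len(Q))];print("red plane",np.linalg.lstsq(A,Q[:,2],rcond=None)[0].round(4))
im2,_,_=shot("side");im3,_,_=shot("scene")
cv2.imwrite("pics/st3.png",np.vstack([np.hstack([cv2.resize(im[60:260,180:400,::-1],(330,300)),cv2.resize(im2[130:220,140:240,::-1],(330,300))]),cv2.resize(im3[110:350,100:500,::-1],(660,300))]))
s=r.read_state();print(s['time_s'],s['grip_width'])
E
```

```text
pick hit False [ 0.3882 -0.2777  0.0033] width 0.0333 0.0337 f [-1.45 -0.41 -0.96]
place hit True [0.5045 0.2696 0.0655] [-1.35 -0.74  6.27] t 98.0667
nut body top z [0.0851 0.3322 0.3378]
red plane [0.0046 0.0012 0.0676]
98.675 0.05613064400921317
```

View pics/st3.png

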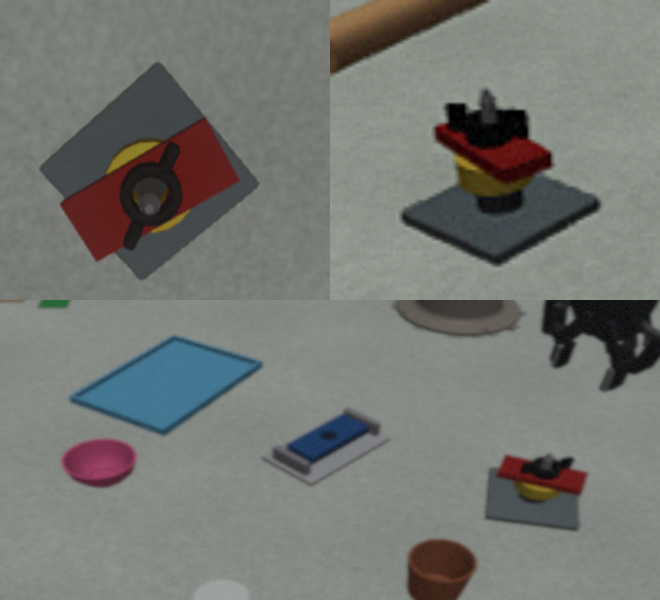

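```bash
python3 - <<'E'
from workcell import r
r.finish_job(); print(r.read_state()['time_s'])
E
```

```text
the job is handed in; nothing more can be done
the job is handed in; nothing more can be done
```

The job is done and handed in, with the robot clock at about 99 s of the 147 s allowed. I moved the nut, red die and spacer into the tray one at a time. I then laid the blue die in the cradle and put the spacer, red die and nut back on the post.

**Last checks**
- **Blue die:** it lies between the cheeks, about 0.5 mm off centre lengthwise and 0.4 mm sideways.
- **Red die:** its top measured 67.6 mm against a nominal 67 mm, with a slope of about 0.005.
- **Nut:** it was set down when the force guard tripped, about 1 mm above the expected height. The last pictures show it upright and flat on the red die.
- **Spacer:** it looks flat on the pedestal in the side view.
- **Bowl and cup:** they look untouched in the last scene picture. I did not measure them again.

**What failed or disagreed**
- **Fingertips:** they are about 6 mm behind the reported TCP, not 25 mm ahead of it as stated. My first two grasps closed on air above the nut and moved nothing. I found the offset from the wrist depth picture and a light touch of about 5 N on the red die, then used it for every grasp.
- **Nut height:** my depth check at the end was spoiled by gripper pixels, so the nut's height was never properly measured.

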